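# Clamp a plaster casting mould

## Robot

A 6-joint arm with a two-finger parallel gripper is mounted at the origin on the work surface. World frame = base frame: x ahead of the robot, y to its left, z up, the work surface at z = 0. Lengths are in m, angles in rad, forces in N, time in s.
With the tool pointing down it reaches from about 0.3 to 0.775 m from the base axis. Payload 14.6 kg.
Tool frame: the origin (TCP) lies midway between the tips of the shut fingers; the grasp point (between the pads) lies 19 mm behind it (ctrl.hold_point_z is the distance from the TCP to the grasp point, in m); z points along the fingers, x is the direction in which the jaws open and shut, and the axes are right-handed (so a half turn about z gives the same grasp; the last joint's range is limited). The gripper opens to 94 mm and grips with 3 to 60 N. Pads are 16 mm wide; open, the fingers measure 119 mm over their backs; the gripper's body (75 mm by 177 mm) begins 78 mm behind the grasp point.
Start: joints at [-1.296, 0.3, 1.521, -0, 1.321, -0.067], TCP at [0.184, -0.518, 0.205] pointing down, gripper open.
Joint ranges: [-3.03, 3.03], [-0.79, 2.21], [0.23, 2.52], [-1.04, 4.18], [0, 3.07], [-2.55, 2.55]. Speed limits (rad/s): [2.22, 2.22, 2.57, 3.14, 3.14, 3.14].

## Interface

Orientations are given as [roll, pitch, yaw] about the fixed x, y, z axes, in that order (R = Rz(yaw) Ry(pitch) Rx(roll)).
In Python, from station import ctrl, viewer, ticket, nets gives the robot as it stands.
- The arm moves only by the tool carry_out, never from a script. Its argument "commands" is one flat list of numbers, 7 for each row, row after row: the closure, from -1 (fully open) to 1 (shut), so that 0 is half open, then the shift along the world's x, y, z in cm, then the turn, a rotation vector about the world's x, y, z in rad. In form: [gripper, tx, ty, tz, ax, ay, az, gripper, tx, ty, tz, ax, ay, az, ...]. A call has 1 to 12 rows; each row is the pose to reach, as a shift and turn from the pose measured when the call began; what a row does not reach only later rows make up. A row lasts 1/12 s, in which the tool goes at most 41.7 mm and 7.16 degrees, less where a joint would pass 70% of its speed; a pose out of reach is approached as far as the arm can. A call with a gripper value outside its range is refused whole. The fingers move at their own pace and stop on an object; "force" is the grip in N (left out, the last holds). Time passes only in rows, so rows that repeat a pose let the fingers close. It gives the time, the measured TCP pose, the force and the opening at its end, in the units of the state.
- ctrl.get_obs(): the state, without advancing time (a new reading comes with each control period).
- viewer.camera(name): name is "scene" or "top" or "wrist"; returns (picture, depth): 480x640x3 uint8, blue, green, red; 480x640 float32, m along the optical axis (not along the pixel's ray), 0 where there is no reading.
- viewer.camera_info(name): a dict with "fx", "fy", "cx", "cy" (pixels), "R" (3x3) and "t" (3): a world point X has camera coordinates R X + t. Camera axes: x right, y down, z forward; pixel columns grow to the right and rows downward; lengths in m; the calibration is good to about 2 mm. A picture is of the moment at which its call begins: read the wrist's pose just before it. camera_info takes no time and is no camera call; for the wrist camera it gives the pose at the moment of the call.
- ticket.hand_in(): hands the job in, once; it reports no verdict.
Trained networks look in the newest picture that a camera, given by its name, has taken for a name from the list of things; names that differ only in an ending like _2 or _b are one class to them, and where a whole thing is asked for, a point or a joint stands for the part that bears it (a point fixed in the world has none). Each returns a list of dicts, best first, with "confidence" (0 to 1); they miss things now and then, are a little off and sometimes report something else, mostly with a low value. They report only what shows in the picture. A call takes as long as a camera call. They do not tell look-alikes from the thing itself.
- nets.silhouettes(camera, thing): "region" (480x640 bool, what is visible of it) and "extent" ([left, top, right, bottom] in pixels, round what is visible of it).
The state is a dict: "time_s": time; "qpos": joint angles; "joint_vel": joint speeds; "tau": joint torques, N m; "ee_pos": TCP position; "eef_rot": TCP orientation; "force": force on the tool from outside, world axes, zero at the start; "moment": the same for the moment, N m; "grip_width": finger opening in m.
Only numpy, scipy, OpenCV 4.12 (cv2) and the standard library are available. Lean on these libraries where they do the work, as an engineer would, in place of code of your own. Each camera call takes 0.05 s, during which the arm holds its last target. There are 200 camera calls.

## Task

Take the square-cornered plaster mould out of the wooden drying rack, stand it upright on the bed of the open mould clamp, centred between the fence and the sprung jaw so that they will squeeze its two large faces (it must be set down and taken again by the other pair of sides to fit), and let go. Then press the clamp's lever all the way down until it stays down by itself with the mould held tight. Plaster chips, so do not drop the mould, and leave the round mould in the rack where it is.

Things in the scene. Friction and masses are not known exactly. Their poses are not given: they have to be found in the camera images.
- mould: Plaster mould, off-white square-cornered block 50 (x) x 66 (y) x 90 (z) mm, about 0.35 kg; origin at the centre of its underside, z up. On top a thin seam along y and a round dark pouring mouth, which stays up. Its two large faces (66 wide) look to its +x and -x. It starts upright in either slot of the rack and looks the same after half a turn.
- rack: Fixed wooden rack; origin at the centre of its underside, z up. Floor 90 (x) x 208 (y) mm, 10 thick. Three walls, 12 thick, 74 long (x), tops at z 106, at y -86, 0, +86 mm, make two slots 74 mm wide at y -43 and +43, open to +x, -x and above. Mould x and y run as the rack's: the walls cover its 50 mm sides, so there it can be gripped only by its large faces.
- round_mould: A round plaster mould, 62 mm in diameter, 74 mm tall with a tapered top, in the other slot; origin at the centre of its underside. To be left in place.
- clamp: Fixed bench clamp; origin at table level under the centre of its bay, z up. Steel bed 100 mm wide (x), y -165 to +70, top at z 12 mm. The aluminium fence's face is at y +31 mm, 56 wide, top at z 102. Open, the jaw's pad faces it at y -31: the bay is 62 mm long in y, open to +x, -x and above, and takes the mould with its x axis along the clamp's y.
- lever_hinge (a point): Hinge of the clamp's lever, along the clamp's x, 110 mm from the bay's centre to -y, 66 mm above the table, between two grey cheeks (x +-31 mm, tops at z 80 mm). The lever reaches 168 mm from it to -y.
- jaw_pad: Black rubber pad of the sprung jaw, 56 (x) x 10 (y) x 84 mm tall, top at z 100 mm. Its origin coincides with the clamp's when the lever is up, and moves with the pad along the clamp's +y, up to 16 mm as the lever goes down; the pad gives way by up to 10 mm against the mould.
- lever (a joint): Angle of the lever (rad): 0 up (it slopes up at 0.6 rad away from the hinge), 0.6 fully down, where it lies level. Its spring brings it back up from anywhere before about 0.45; beyond that the detent snaps it down and holds it. Pressing takes up to about 12 N at the grip.
- lever_press (a point): Point to press: top face of the lever's black grip (42 mm wide, 75 mm long), 130 mm from the hinge, 37 mm short of the lever's end; moves with the lever: about 146 mm above the table when up, 74 mm when down.
Not all that is in view belongs to the job. Leave any blue look-alike of the mould alone.

How it is judged:
By the outcome, as a careful person would: the job done as asked, in the order asked, and still so for the second after the job is handed in, with the robot touching nothing.
It also fails if it takes over 61 s, if anything falls off the work surface, if the arm or the gripper's body presses on something with over 40 N, if the wrist force passes 120 N, or if a joint passes its speed limit or range.

## Working session

There is one attempt and no reset: what is moved stays moved. The work goes in short steps, Python scripts to look and compute and a tool call to move; the robot and the scene stay as the last step left them, time stands still between calls to the robot, and variables do not carry over. Pictures are saved under pics/ and viewed, about 8 in all and at most 12, crops included, and the job is handed in when it is done.

Besides the shell and the picture viewer there is one more tool, called after "Request:" as name(argument=value, ...) on one line, values as JSON. carry_out: Moves the arm, as the interface text tells. Its arguments: {"type":"object","properties":{"commands":{"type":"array","items":{"type":"number"}},"force":{"type":"number"}},"required":["commands"]}

```bash
ls; mkdir -p pics
python3 - <<'E'
from station import ctrl, viewer, ticket, nets
import cv2, numpy as np
print(ctrl.get_obs(), ctrl.hold_point_z)
for n in ["scene","top"]:
    im,d=viewer.camera(n); cv2.imwrite(f"pics/{n}0.png",im)
    np.savez(f"pics/{n}0.npz",im=im,d=d,**viewer.camera_info(n))
    print(n,viewer.camera_info(n))
    for t in ["mould","rack","round_mould","clamp","lever","jaw_pad"]:
        for r in nets.silhouettes(n,t)[:3]: print(n,t,round(r["confidence"],2),r["extent"],int(r["region"].sum()))
E
```

```text
pics
{'time_s': 0.0, 'qpos': array([-1.29556892e+00,  3.00508805e-01,  1.52157864e+00, -3.77680939e-05,
        1.32071162e+00, -6.66295424e-02]), 'joint_vel': array([ 0.00066355, -0.00051396,  0.00139412, -0.00120108, -0.00046044,
        0.00051845]), 'tau': array([ 2.00848626e-03, -5.31809449e+01, -3.52735913e+01,  7.08672800e-02,
        2.43178447e-02, -7.34999594e-05]), 'ee_pos': array([ 0.18428041, -0.51792624,  0.20486669]), 'eef_rot': array([-3.14154883e+00,  1.20617392e-03, -1.22892998e+00]), 'force': array([ 0.05509202, -0.5130335 , -0.07243683]), 'moment': array([0.00934532, 0.02709579, 0.0513197 ]), 'grip_width': 0.09402320914694023} 0.0188
scene {'fx': 487.348432511186, 'fy': 487.348432511186, 'cx': 315.9407622941409, 'cy': 239.58207989803597, 'R': array([[ 0.42396887,  0.9055648 ,  0.01424061],
       [ 0.49943236, -0.2206504 , -0.83778322],
       [-0.75552479,  0.36230622, -0.54581727]]), 't': array([-0.23014742, -0.17981807,  1.56750762])}
scene mould 0.79 [370.6, 240.1, 405.1, 289.1] 1261
scene mould 0.65 [400.8, 208.5, 429.7, 251.5] 835
scene rack 0.89 [385.6, 195
[... 290 characters left out ...]
ne jaw_pad 0.74 [250.7, 242.4, 265.5, 287.0] 353
top {'fx': 618.111172823485, 'fy': 618.111172823485, 'cx': 316.36525977851693, 'cy': 233.53429668011304, 'R': array([[-0.02982354, -0.9993663 ,  0.01943097],
       [-0.98816772,  0.02655222, -0.15106134],
       [ 0.15044968, -0.02370624, -0.9883334 ]]), 't': array([0.00563579, 0.57446963, 1.23655504])}
top mould 0.97 [220.8, 196.4, 260.6, 237.0] 982
top mould 0.72 [155.9, 243.2, 191.4, 273.7] 1001
top rack 0.81 [104.2, 238.4, 214.4, 284.9] 2917
top round_mould 0.8 [123.4, 240.3, 149.8, 280.7] 780
top clamp 0.56 [324.5, 242.7, 499.6, 288.4] 6376
top lever 0.76 [405.2, 244.7, 496.4, 265.5] 1387
top jaw_pad 0.54 [372.3, 247.0, 381.4, 276.1] 269
```

Run:
```python
import cv2,numpy as np
a=cv2.imread("pics/scene0.png")[150:350,130:490]; b=cv2.imread("pics/top0.png")[170:320,80:520]
a=cv2.resize(a,(540,300)); b=cv2.resize(b,(800,273))
c=np.zeros((580,800,3),np.uint8); c[:300,:540]=a; c[305:578]=b
cv2.imwrite("pics/both.png",c)
```

```text
(no output)
```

View pics/both.png

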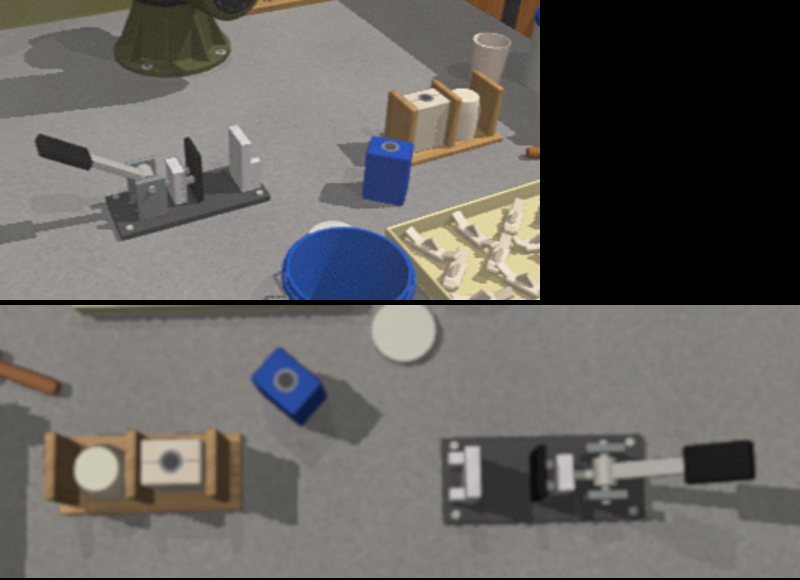

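The white block in the rack is at top-view pixel (174,257). The blue look-alike is at (238,215) and the round mould at (135,258). I choose the white square-cornered one with the seam and dark mouth, in the slot nearer the clamp. Next I measure it from the depth.

```bash
cat > h.py <<'E'
import numpy as np, cv2
def cloud(d,ci,mask=None):
    v,u=np.nonzero((d>0)&(mask if mask is not None else True)); z=d[v,u]
    P=np.c_[(u-ci["cx"])/ci["fx"]*z,(v-ci["cy"])/ci["fy"]*z,z]
    return (P-ci["t"])@ci["R"], u, v
def rect(P):
    (c,s,a)=cv2.minAreaRect((P[:,:2]*1000).astype(np.float32)); return np.round(c,1),np.round(s,1),round(a,1),len(P)
def box(P,x0,x1,y0,y1,z0,z1):
    return P[(P[:,0]>x0)&(P[:,0]<x1)&(P[:,1]>y0)&(P[:,1]<y1)&(P[:,2]>z0)&(P[:,2]<z1)]
E
python3 - <<'E'
from h import *
f=np.load("pics/top0.npz")
def sub(u0,u1,v0,v1):
    m=np.zeros((480,640),bool); m[v0:v1,u0:u1]=1
    return cloud(f["d"],f,m)[0]
R=sub(98,220,232,292)
print("rack all",R.min(0),R.max(0))
print("rack >3mm", rect(R[(R[:,2]>.005)]), "tops", rect(R[R[:,2]>.1035]))
M=sub(157,192,242,272); m=M[(M[:,2]>.094)&(M[:,2]<.103)]
print("mould top",rect(m),m[:,2].mean(), np.histogram(M[:,2],bins=np.arange(0,.12,.01)))
C=sub(318,440,236,296)
print("bed", rect(C[(C[:,2]>.006)&(C[:,2]<.02)]))
F=sub(320,350,236,296); F=F[F[:,2]>.095]; print("fence top",rect(F),F[:,2].mean())
J=sub(368,384,240,285); J=J[J[:,2]>.09]; print("pad",rect(J),J[:,2].mean())
L=sub(440,505,236,296); L=L[L[:,2]>.03]; print("grip",rect(L),L[:,2].min(),L[:,2].max())
C=sub(318,505,225,296);print("clamp all",rect(C[C[:,2]>.006]))
E
```

```text
rack all [ 0.46393149  0.19580149 -0.01014155] [0.59727284 0.4548709  0.11303519]
rack >3mm (array([529.9, 324.1]), array([255.4, 125.1]), 88.4, 4651) tops (array([528.3, 313. ]), array([184.5,  73. ]), 89.7, 684)
mould top (array([529.7, 271. ]), array([66.2, 50.5]), 89.8, 723) 0.09968303445052257 (array([ 20,  28,   1,  15,  17,  12,  26,  14,  55, 397, 460]), array([0.  , 0.01, 0.02, 0.03, 0.04, 0.05, 0.06, 0.07, 0.08, 0.09, 0.1 ,
       0.11]))
bed (array([ 508.5, -139.9]), array([254.4, 125.5]), 88.5, 3431)
fence top (array([510. , -54.1]), array([16.2, 55.7]), 88.1, 237) 0.10184763996904697
pad (array([ 509.1, -128.8]), array([10.6, 53.7]), 88.9, 153) 0.09938650443545949
grip (array([ 508.3, -296.5]), array([93.7, 42.8]), 89.6, 1031) 0.10099644958760746 0.1700451915533345
clamp all (array([ 518.4, -211.8]), array([397.3, 149.6]), 88.4, 6373)
```

Request:
carry_out(commands=[-1, 34.6, 78.9, 4, 0, 0, 1.23, -1, 34.6, 78.9, 4, 0, 0, 1.23, -1, 34.6, 78.9, 4, 0, 0, 1.23, -1, 34.6, 78.9, 4, 0, 0, 1.23, -1, 34.6, 78.9, 4, 0, 0, 1.23, -1, 34.6, 78.9, 4, 0, 0, 1.23, -1, 34.6, 78.9, 4, 0, 0, 1.23, -1, 34.6, 78.9, 4, 0, 0, 1.23, -1, 34.6, 78.9, 4, 0, 0, 1.23, -1, 34.6, 78.9, 4, 0, 0, 1.23, -1, 34.6, 78.9, 4, 0, 0, 1.23, -1, 34.6, 78.9, 4, 0, 0, 1.23], force=25)

```text
time_s: 1.7
ee_pos: [0.3852, -0.0587, 0.2291]
eef_rot: [3.141, -0.001, 0.002]
force: [0.8, -1.4, -1.0]
grip_width: 0.0941
```

Request:
carry_out(commands=[-1, 14.5, 33, 1, 0, 0, 0, -1, 14.5, 33, 1, 0, 0, 0, -1, 14.5, 33, 1, 0, 0, 0, -1, 14.5, 33, 1, 0, 0, 0, -1, 14.5, 33, 1, 0, 0, 0, -1, 14.5, 33, 1, 0, 0, 0, -1, 14.5, 33, 1, 0, 0, 0, -1, 14.5, 33, 1, 0, 0, 0, -1, 14.5, 33, 1, 0, 0, 0, -1, 14.5, 33, 1, 0, 0, 0, -1, 14.5, 33, 1, 0, 0, 0, -1, 14.5, 33, 1, 0, 0, 0])

```text
time_s: 2.7
ee_pos: [0.53, 0.2709, 0.2389]
eef_rot: [3.141, -0.001, 0.002]
force: [-0.1, -0.7, 0.1]
grip_width: 0.094
```

```bash
cat > w.py <<'E'
from station import ctrl, viewer, nets
from h import *
def wrist(name,crop=None):
    ci=viewer.camera_info("wrist"); o=ctrl.get_obs(); im,d=viewer.camera("wrist"); cv2.imwrite(f"pics/{name}.png",im)
    print("tcp",o["ee_pos"].round(4),o["eef_rot"].round(3),o["force"].round(1),"cam",(-ci["R"].T@ci["t"]).round(3))
    return im,d,ci,cloud(d,ci)[0]
E
python3 - <<'E'
from w import *
im,d,ci,P=wrist("w1")
B=box(P,.45,.61,.22,.32,.094,.103); print("mould top",rect(B),B[:,2].mean() if len(B) else 0)
B=box(P,.45,.61,.1,.45,.1035,.112); print("walls",rect(B))
E
```

```text
tcp [0.53   0.2709 0.2389] [ 3.141e+00 -1.000e-03  2.000e-03] [-0.1 -0.7  0.1] cam [0.53  0.352 0.418]
mould top (array([527.3, 273.1]), array([74.2, 94.4]), 0.7, 3962) 0.09932938557339614
walls (array([528.3, 314.2]), array([182.8,  72.9]), 89.8, 3205)
```

View pics/w1.png

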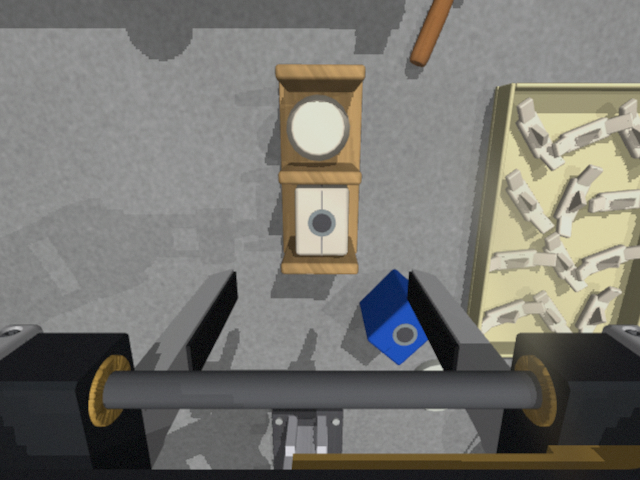

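The close view confirms the choice: the white square block with a seam and mouth at (321,222). The round mould is at (320,127) and the blue one at (397,317). Descending and gripping.

Request:
carry_out(commands=[-1, 0, 0, -4, 0, 0, 0, -1, 0, 0, -8, 0, 0, 0, -1, 0, 0, -12, 0, 0, 0, -1, 0, 0, -15, 0, 0, 0, -1, 0, 0, -17, 0, 0, 0, -1, 0, 0, -18.3, 0, 0, 0, -1, 0, 0, -18.3, 0, 0, 0, -1, 0, 0, -18.3, 0, 0, 0, 1, 0, 0, -18.3, 0, 0, 0, 1, 0, 0, -18.3, 0, 0, 0, 1, 0, 0, -18.3, 0, 0, 0, 1, 0, 0, -18.3, 0, 0, 0], force=25)

```text
time_s: 3.75
ee_pos: [0.5304, 0.2706, 0.0571]
eef_rot: [-3.142, -0.002, 0.001]
force: [-1.0, 1.0, 0.2]
grip_width: 0.0707
```

Request:
carry_out(commands=[1, 0, 0, 0, 0, 0, 0, 1, 0, 0, 0, 0, 0, 0, 1, 0, 0, 0, 0, 0, 0, 1, 0, 0, 0, 0, 0, 0, 1, 0, 0, 0, 0, 0, 0])

```text
time_s: 4.17
ee_pos: [0.5303, 0.2707, 0.0573]
eef_rot: [-3.141, -0.002, 0.001]
force: [-1.3, 0.4, 2.2]
grip_width: 0.05
```

Request:
carry_out(commands=[1, 0, 0, 2, 0, 0, 0, 1, 0, 0, 5, 0, 0, 0, 1, 0, 0, 9, 0, 0, 0, 1, 0, 0, 13, 0, 0, 0, 1, 0, 0, 14, 0, 0, 0, 1, -2, -4, 14, 0, 0, 0.12, 1, -4, -8, 14, 0, 0, 0.24, 1, -6, -12, 14, 0, 0, 0.36, 1, -8, -16, 14, 0, 0, 0.48, 1, -9, -19, 14, 0, 0, 0.6, 1, -9, -19, 14, 0, 0, 0.72, 1, -9, -19, 14, 0, 0, 0.84])

```text
time_s: 5.17
ee_pos: [0.4393, 0.0787, 0.1966]
eef_rot: [-3.141, -0.001, 0.843]
force: [0.8, 1.2, -3.8]
grip_width: 0.0499
```

```bash
python3 -c "
from station import ctrl; o=ctrl.get_obs(); print(o['ee_pos'],o['eef_rot'],o['grip_width'],o['force'])"
```

```text
[0.43927939 0.07866151 0.19661636] [-3.14110075e+00 -1.28533366e-03  8.42986725e-01] 0.04989357690719388 [ 0.78042453  1.20844805 -3.83414197]
```

Request:
carry_out(commands=[1, 0, 0, 0, 0, 0, 0.12, 1, 0, 0, 0, 0, 0, 0.24, 1, 0, 0, -2, 0, 0, 0.36, 1, 0, 0, -4, 0, 0, 0.48, 1, 0, 0, -7, 0, 0, 0.6, 1, 0, 0, -10, 0, 0, 0.728, 1, 0, 0, -12, 0, 0, 0.728, 1, 0, 0, -13.5, 0, 0, 0.728, 1, 0, 0, -14.3, 0, 0, 0.728, 1, 0, 0, -14.5, 0, 0, 0.728, 1, 0, 0, -14.6, 0, 0, 0.728, 1, 0, 0, -14.6, 0, 0, 0.728])

```text
time_s: 6.17
ee_pos: [0.4396, 0.0787, 0.0511]
eef_rot: [3.141, -0.001, 1.571]
force: [0.0, 0.2, -3.1]
grip_width: 0.0497
```

Request:
carry_out(commands=[1, 0, 0, -0.1, 0, 0, 0, 1, 0, 0, -0.2, 0, 0, 0, 1, 0, 0, -0.25, 0, 0, 0, 1, 0, 0, -0.25, 0, 0, 0])

```text
time_s: 6.5
ee_pos: [0.4397, 0.0787, 0.0488]
eef_rot: [3.141, -0.001, 1.571]
force: [-0.2, -0.5, -4.2]
grip_width: 0.05
```

Request:
carry_out(commands=[1, 0, 0, -0.05, 0, 0, 0, 1, 0, 0, -0.1, 0, 0, 0, 1, 0, 0, -0.15, 0, 0, 0, 1, 0, 0, -0.15, 0, 0, 0])

```text
time_s: 6.83
ee_pos: [0.4397, 0.0787, 0.0473]
eef_rot: [3.141, -0.001, 1.571]
force: [1.2, 0.6, -3.0]
grip_width: 0.0503
```

Request:
carry_out(commands=[1, 0, 0, -0.05, 0, 0, 0, 1, 0, 0, -0.1, 0, 0, 0, 1, 0, 0, -0.1, 0, 0, 0])

```text
time_s: 7.08
ee_pos: [0.4398, 0.0787, 0.0473]
eef_rot: [3.141, -0.001, 1.571]
force: [-8.1, -1.6, 15.4]
grip_width: 0.0499
```

Request:
carry_out(commands=[1, 0, 0, 0.05, 0, 0, 0, -1, 0, 0, 0.05, 0, 0, 0, -1, 0, 0, 0.05, 0, 0, 0, -1, 0, 0, 0.05, 0, 0, 0, -1, 0, 0, 0.05, 0, 0, 0, -1, 0, 0, 2, 0, 0, 0, -1, 0, 0, 5, 0, 0, 0, -1, 0, 0, 9, 0, 0, 0, -1, 0, 0, 12, 0, 0, -0.12, -1, 0, 0, 12, 0, 0, -0.24, -1, 0, 0, 12, 0, 0, -0.36, -1, 0, 0, 12, 0, 0, -0.48])

```text
time_s: 8.08
ee_pos: [0.44, 0.0787, 0.1678]
eef_rot: [3.14, -0.002, 1.085]
force: [1.0, 0.5, 1.2]
grip_width: 0.0937
```

Request:
carry_out(commands=[-1, 0, 0, 0, 0, 0, -0.12, -1, 0, 0, 0, 0, 0, -0.24, -1, 0, 0, 0, 0, 0, -0.36, -1, 0, 0, 0, 0, 0, -0.48, -1, 0, 0, 0, 0, 0, -0.6, -1, 0, 0, 0, 0, 0, -0.72, -1, 0, 0, 0, 0, 0, -0.84, -1, 0, 0, 0, 0, 0, -0.96, -1, 0, 0, 0, 0, 0, -1.08, -1, 0, 0, 0, 0, 0, -1.088, -1, 0, 0, 0, 0, 0, -1.088])

```text
time_s: 9.0
ee_pos: [0.44, 0.0787, 0.1677]
eef_rot: [3.14, -0.002, 0.0]
force: [-0.5, 0.9, -0.1]
grip_width: 0.094
```

Run:
```python
from w import *
im,d,ci,P=wrist("w2")
B=box(P,.38,.50,.02,.14,.082,.096); print("mould top wrist",rect(B),B[:,2].mean() if len(B) else 0)
f=viewer.camera_info("top"); t,dt=viewer.camera("top"); cv2.imwrite("pics/top1.png",t); Q=cloud(dt,f)[0]
B=box(Q,.38,.50,.02,.14,.084,.096); print("mould top topcam",rect(B))
# clamp from wrist
for n,X in (("wrist",P),("top",Q)):
    F=box(X,.46,.56,-.08,-.03,.097,.107); J=box(X,.46,.56,-.14,-.115,.094,.105); print(n,"fence",rect(F) if len(F)>9 else 0,"pad",rect(J) if len(J)>9 else 0)
    L=X[(X[:,1]<-.08)&(X[:,1]>-.5)]
c=np.hstack([im[::1,:],]);
```

```text
tcp [0.44   0.0787 0.1677] [ 3.14e+00 -2.00e-03  0.00e+00] [-0.5  0.9 -0.1] cam [0.44  0.16  0.347]
mould top wrist (array([439.6,  80.4]), array([49.9, 66. ]), 89.7, 5333) 0.08929722562824449
mould top topcam (array([0., 0.]), array([0., 0.]), 0.0, 0)
wrist fence 0 pad 0
top fence (array([510. , -54.1]), array([16.1, 56. ]), 87.9, 229) pad (array([ 508.9, -128.4]), array([10.4, 53.9]), 87.6, 144)
```

View pics/w2.png

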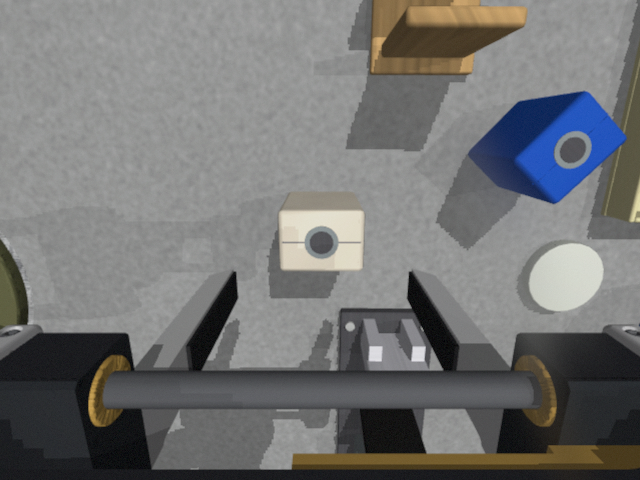

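The mould stands upright with its mouth up at (321,241) and its seam along world x. I take a quick wrist look over the clamp bay before regripping.

Request:
carry_out(commands=[-1, 1, -3.5, 2, 0, 0, 0, -1, 2, -7, 5, 0, 0, 0, -1, 3, -10.5, 8, 0, 0, 0, -1, 4.5, -14, 8, 0, 0, 0, -1, 6, -17.5, 8, 0, 0, 0, -1, 7, -21, 8, 0, 0, 0, -1, 7, -23.5, 8, 0, 0, 0, -1, 7, -23.5, 8, 0, 0, 0, -1, 7, -23.5, 8, 0, 0, 0])

```text
time_s: 9.85
ee_pos: [0.5098, -0.1572, 0.2473]
eef_rot: [3.14, -0.001, 0.001]
force: [0.0, 0.4, 0.3]
grip_width: 0.094
```

Run:
```python
from w import *
im,d,ci,P=wrist("w3"); np.savez("pics/w3.npz",im=im,d=d,**ci)
F=box(P,.46,.56,-.08,-.03,.098,.106); J=box(P,.46,.56,-.145,-.11,.096,.104)
for n,X in (("fence",F),("pad",J)):
    print(n,rect(X),X[:,2].mean())
    # straight edges: bin in x, take face edge
    xs=np.arange(X[:,0].min()+.004,X[:,0].max()-.004,.003); s=-1 if n=="fence" else 1
    e=[s*np.max(s*X[abs(X[:,0]-x)<.002,1]) for x in xs]; k=np.polyfit(xs-.51,e,1); print(" face y at x=.51:",k[1].round(4),"slope deg",np.degrees(k[0]).round(2))
```

```text
tcp [ 0.5098 -0.1572  0.2473] [ 3.14e+00 -1.00e-03  1.00e-03] [0.  0.4 0.3] cam [ 0.509 -0.076  0.426]
fence (array([509.8, -53.7]), array([55.8, 15.7]), 0.1, 1273) 0.1015250516052141
 face y at x=.51: -0.0615 slope deg -0.06
pad (array([ 509.5, -128.4]), array([10.3, 55.2]), 89.7, 637) 0.09923078494415506
 face y at x=.51: -0.1236 slope deg -0.67
```

View pics/w3.png

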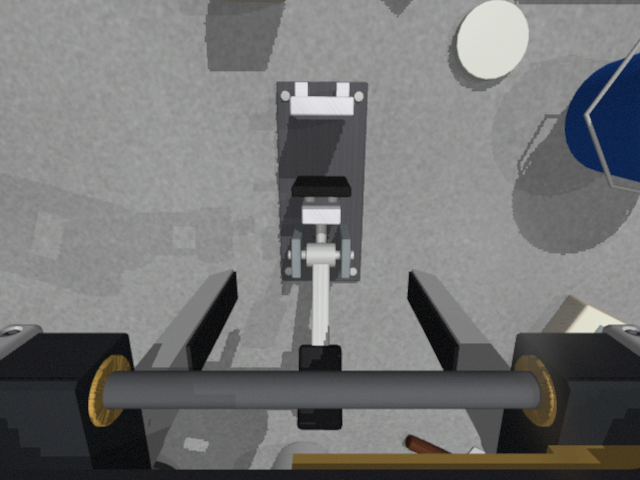

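The view shows the bay between the fence at (321,105) and the pad at (321,187), with its middle at about (0.510, -0.0935) and yaw about 0. Going back to regrip by the 50 mm sides.

Request:
carry_out(commands=[-1, -1, 3.5, 0, 0, 0, 0, -1, -2, 7, 0, 0, 0, 0, -1, -3, 10.5, -2, 0, 0, 0, -1, -4, 14, -4, 0, 0, 0, -1, -5, 17.5, -6, 0, 0, 0, -1, -6, 21, -8, 0, 0, 0, -1, -7, 23.6, -9, 0, 0, 0, -1, -7, 23.6, -11, 0, 0, 0, -1, -7, 23.6, -14, 0, 0, 0, -1, -7, 23.6, -17, 0, 0, 0, -1, -7, 23.6, -19, 0, 0, 0, -1, -7, 23.6, -19.7, 0, 0, 0])

```text
time_s: 10.9
ee_pos: [0.438, 0.0808, 0.0482]
eef_rot: [3.14, 0.002, 0.005]
force: [-0.7, -0.1, 0.1]
grip_width: 0.0938
```

Request:
carry_out(commands=[-1, 0, 0, 0, 0, 0, 0, 1, 0, 0, 0, 0, 0, 0, 1, 0, 0, 0, 0, 0, 0, 1, 0, 0, 0, 0, 0, 0, 1, 0, 0, 0, 0, 0, 0, 1, 0, 0, 0, 0, 0, 0, 1, 0, 0, 0, 0, 0, 0])

```text
time_s: 11.48
ee_pos: [0.4385, 0.0808, 0.049]
eef_rot: [3.14, 0.0, 0.005]
force: [-1.8, 0.3, 7.5]
grip_width: 0.0661
```

Request:
carry_out(commands=[1, 0, 0, 1, 0, 0, 0, 1, 0, 0, 4, 0, 0, 0, 1, 0, 0, 8, 0, 0, 0, 1, 0, 0, 12, 0, 0, 0, 1, 1.5, -3.5, 14, 0, 0, 0, 1, 3, -7, 14, 0, 0, 0, 1, 4.5, -10.5, 14, 0, 0, 0, 1, 6, -14, 14, 0, 0, 0, 1, 7.1, -16.5, 14, 0, 0, 0, 1, 7.1, -17.3, 14, 0, 0, 0, 1, 7.1, -17.3, 14, 0, 0, 0, 1, 7.1, -17.3, 14, 0, 0, 0])

```text
time_s: 12.48
ee_pos: [0.509, -0.0918, 0.1891]
eef_rot: [3.14, 0.001, 0.004]
force: [0.3, 0.2, -3.5]
grip_width: 0.0658
```

Run:
```python
from w import *
im,d,ci,P=wrist("w4"); print(ctrl.get_obs()["grip_width"])
B=box(P,.45,.57,-.15,-.04,.215,.245); print("mould top",rect(B),B[:,2].mean())
F=box(P,.46,.56,-.08,-.03,.098,.106); print("fence",rect(F) if len(F)>20 else 0)
f=viewer.camera_info("top"); t,dt=viewer.camera("top"); Q=cloud(dt,f)[0]
B=box(Q,.45,.57,-.15,-.04,.215,.245); print("topcam mould",rect(B) if len(B)>20 else 0)
cv2.imwrite("pics/w4.png",im)
```

```text
tcp [ 0.509  -0.0918  0.1891] [3.14e+00 1.00e-03 4.00e-03] [ 0.3  0.2 -3.5] cam [ 0.509 -0.011  0.368]
0.06579408969554754
mould top (array([509.1, -91.8]), array([49.2, 90.5]), 89.5, 18183) 0.22935901253717267
fence (array([509.8, -53.6]), array([16.2, 55.8]), 89.8, 1538)
topcam mould 0
```

View pics/w4.png

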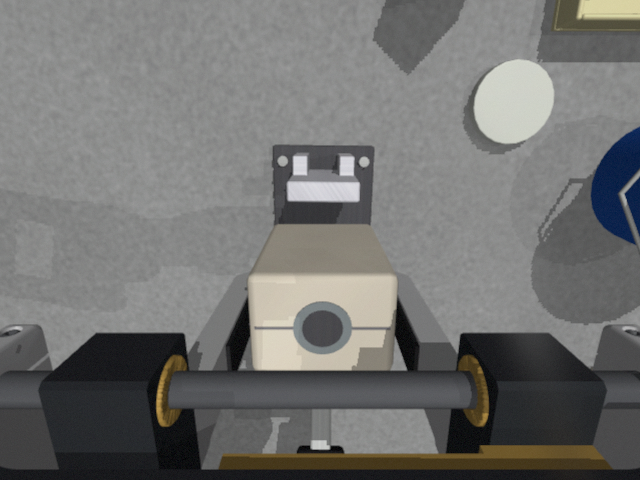

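The mould is held square above the bay, with its mouth at (322,327) and the fence at (322,190). It needs a shift of about -0.8 mm in y, then lowering.

Request:
carry_out(commands=[1, 0.05, -0.08, -1, 0, 0, -0.004, 1, 0.05, -0.08, -3, 0, 0, -0.004, 1, 0.05, -0.08, -5, 0, 0, -0.004, 1, 0.05, -0.08, -7, 0, 0, -0.004, 1, 0.05, -0.08, -9, 0, 0, -0.004, 1, 0.05, -0.08, -10.5, 0, 0, -0.004, 1, 0.05, -0.08, -11.5, 0, 0, -0.004, 1, 0.05, -0.08, -12.2, 0, 0, -0.004, 1, 0.05, -0.08, -12.5, 0, 0, -0.004, 1, 0.05, -0.08, -12.6, 0, 0, -0.004, 1, 0.05, -0.08, -12.6, 0, 0, -0.004])

```text
time_s: 13.5
ee_pos: [0.5099, -0.0918, 0.0637]
eef_rot: [3.14, -0.0, 0.002]
force: [0.2, -0.2, -4.4]
grip_width: 0.0661
```

Request:
carry_out(commands=[1, 0, 0, -0.05, 0, 0, 0, 1, 0, 0, -0.1, 0, 0, 0, 1, 0, 0, -0.15, 0, 0, 0, 1, 0, 0, -0.15, 0, 0, 0])

```text
time_s: 13.83
ee_pos: [0.51, -0.0918, 0.0624]
eef_rot: [3.14, -0.001, 0.002]
force: [0.6, 0.3, -4.0]
grip_width: 0.0657
```

Request:
carry_out(commands=[1, 0, -0.1, -0.05, 0, 0, 0, 1, 0, -0.1, -0.1, 0, 0, 0, 1, 0, -0.1, -0.15, 0, 0, 0, 1, 0, -0.1, -0.15, 0, 0, 0])

```text
time_s: 14.17
ee_pos: [0.5101, -0.0929, 0.0611]
eef_rot: [3.14, -0.001, 0.002]
force: [-2.0, -0.6, -0.1]
grip_width: 0.066
```

Request:
carry_out(commands=[1, 0, 0, -0.05, 0, 0, 0, 1, 0, 0, -0.05, 0, 0, 0])

```text
time_s: 14.33
ee_pos: [0.5101, -0.0929, 0.0611]
eef_rot: [3.14, -0.001, 0.002]
force: [-3.9, 0.3, 5.0]
grip_width: 0.0662
```

Request:
carry_out(commands=[1, 0, 0, 0.05, 0, 0, 0, -1, 0, 0, 0.05, 0, 0, 0, -1, 0, 0, 0.05, 0, 0, 0, -1, 0, 0, 0.05, 0, 0, 0, -1, 0, 0, 0.05, 0, 0, 0, -1, 0, 0, 2, 0, 0, 0, -1, 0, 0, 6, 0, 0, 0, -1, 0, 0, 10, 0, 0, 0, -1, 0, 0, 14, 0, 0, 0, -1, 0, -4, 17, 0, 0, 0, -1, 0, -7, 18.5, 0, 0, 0, -1, 0, -7, 18.5, 0, 0, 0])

```text
time_s: 15.33
ee_pos: [0.5109, -0.1675, 0.2504]
eef_rot: [3.136, -0.007, -0.001]
force: [-0.1, 0.1, 0.1]
grip_width: 0.094
```

Run:
```python
from w import *
im,d,ci,P=wrist("w5")
F=box(P,.46,.56,-.074,-.03,.098,.106); J=box(P,.46,.56,-.145,-.122,.096,.104)
B=box(P,.46,.56,-.16,-.02,.094,.108); print("fence",rect(F),"pad",rect(J))
cv2.imwrite("pics/w5.png",im)
M=nets.silhouettes("wrist","mould"); 
for r in M[:2]:
    X=cloud(d,ci,r["region"])[0]; X=X[(X[:,2]>.097)]; print(r["confidence"],r["extent"],rect(X) if len(X)>9 else 0, X[:,2].mean() if len(X) else 0)
```

```text
tcp [ 0.5109 -0.1675  0.2504] [ 3.136e+00 -7.000e-03 -1.000e-03] [-0.1  0.1  0.1] cam [ 0.51  -0.086  0.429]
fence (array([510.6, -60. ]), array([64.8, 28. ]), 0.1, 1675) pad (array([ 509.6, -128.5]), array([10.3, 55.2]), 89.6, 643)
0.7 [283.6, 110.5, 356.9, 169.8] (array([510.5, -93.3]), array([49., 66.]), 89.8, 4077) 0.10153787783151723
```

View pics/w5.png

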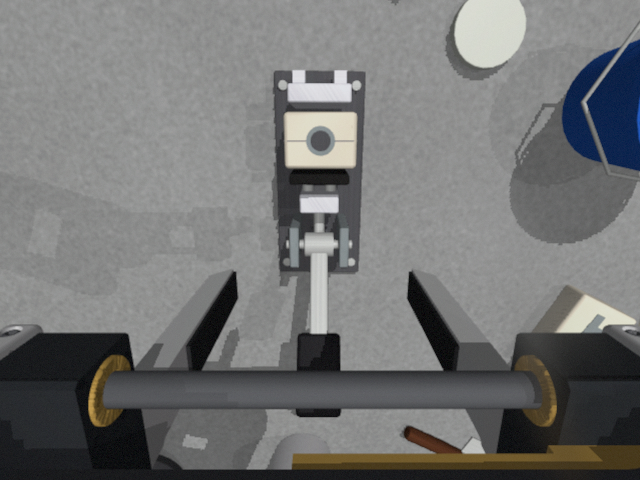

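The mould stands in the bay at (320,140), within 1 mm of centred. Before pressing, I check the region around the lever for tall things.

Request:
carry_out(commands=[1, 0, -2, 0, 0, 0, 0, 1, 0, -5, 0, 0, 0, 0, 1, 0, -8, 0, 0, 0, 0, 1, 0, -10, 0, 0, 0, 0, 1, 0, -10, 0, 0, 0, 0, 1, 0, -10, 0, 0, 0, 0])

```text
time_s: 15.93
ee_pos: [0.5099, -0.2632, 0.245]
eef_rot: [3.141, 0.0, -0.001]
force: [0.5, 1.1, 0.1]
grip_width: 0.0573
```

Run:
```python
from w import *
f=np.load("pics/top0.npz"); Q=cloud(f["d"],f)[0]
B=box(Q,.40,.64,-.5,-.22,.03,.4)
for y in np.arange(-.5,-.22,.02):
    S=B[abs(B[:,1]-y)<.01]; print(round(y,2), (S[:,0].min().round(3),S[:,0].max().round(3),S[:,2].max().round(3)) if len(S) else "-")
im,d,ci,P=wrist("w6"); print(ctrl.get_obs()["grip_width"])
```

```text
-0.5 -
-0.48 -
-0.46 -
-0.44 -
-0.42 -
-0.4 -
-0.38 -
-0.36 -
-0.34 (np.float64(0.487), np.float64(0.528), np.float64(0.17))
-0.32 (np.float64(0.487), np.float64(0.529), np.float64(0.168))
-0.3 (np.float64(0.487), np.float64(0.53), np.float64(0.155))
-0.28 (np.float64(0.487), np.float64(0.528), np.float64(0.138))
-0.26 (np.float64(0.499), np.float64(0.517), np.float64(0.123))
-0.24 (np.float64(0.499), np.float64(0.517), np.float64(0.111))
-0.22 (np.float64(0.477), np.float64(0.538), np.float64(0.096))
tcp [ 0.5099 -0.2632  0.245 ] [ 3.141e+00  0.000e+00 -1.000e-03] [0.5 1.1 0.1] cam [ 0.51  -0.182  0.424]
0.05357820143234315
```

Request:
carry_out(commands=[1, -0.2, -2, 0, 0, 0, 0, 1, -0.2, -4.3, -2, 0, 0, 0, 1, -0.2, -4.3, -4, 0, 0, 0, 1, -0.2, -4.3, -6, 0, 0, 0, 1, -0.2, -4.3, -7, 0, 0, 0, 1, -0.2, -4.3, -7.5, 0, 0, 0, 1, -0.2, -4.3, -7.5, 0, 0, 0])

```text
time_s: 16.57
ee_pos: [0.5082, -0.3046, 0.1699]
eef_rot: [3.141, 0.001, 0.001]
force: [-1.0, 0.0, -0.4]
grip_width: 0.0066
```

Request:
carry_out(commands=[1, 0, -0.1, -1.5, 0, 0, 0, 1, 0, -0.2, -2.4, 0, 0, 0, 1, 0, -0.5, -3, 0, 0, 0, 1, 0, -0.8, -3.5, 0, 0, 0, 1, 0, -1.2, -4.1, 0, 0, 0, 1, 0, -1.5, -4.6, 0, 0, 0, 1, 0, -1.8, -5.2, 0, 0, 0, 1, 0, -2, -5.8, 0, 0, 0, 1, 0, -2.2, -6.4, 0, 0, 0, 1, 0, -2.4, -7, 0, 0, 0])

```text
time_s: 17.4
ee_pos: [0.5082, -0.3288, 0.0996]
eef_rot: [3.141, 0.001, 0.002]
force: [-0.0, -0.1, 0.7]
grip_width: 0.0001
```

Run:
```python
from w import *
im,d=viewer.camera("scene"); ci=viewer.camera_info("scene")
cv2.imwrite("pics/s1.png",cv2.resize(im[170:330,120:380],None,fx=3,fy=3))
```

```text
(no output)
```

View pics/s1.png

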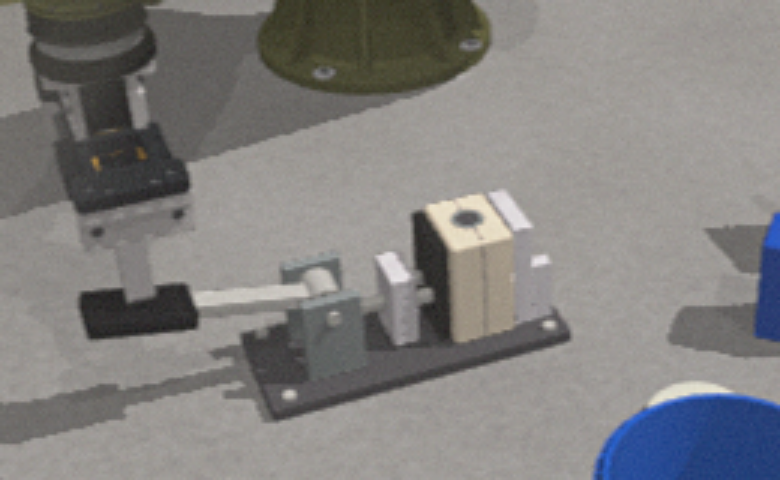

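The lever is nearly level under the fingertips (grip at (138,310) in the crop) and the pad is against the mould. I press on to the stop.

Request:
carry_out(commands=[1, 0, -0.1, -0.6, 0, 0, 0, 1, 0, -0.2, -1.2, 0, 0, 0, 1, 0, -0.3, -1.8, 0, 0, 0, 1, 0, -0.4, -2.3, 0, 0, 0, 1, 0, -0.4, -2.5, 0, 0, 0, 1, 0, -0.4, -2.5, 0, 0, 0])

```text
time_s: 17.95
ee_pos: [0.5076, -0.3329, 0.0743]
eef_rot: [-3.142, 0.002, 0.001]
force: [-6.6, 4.6, 14.5]
grip_width: 0.0008
```

Request:
carry_out(commands=[1, 0, 0, -0.05, 0, 0, 0, 1, 0, 0, -0.05, 0, 0, 0, 1, 0, 0, 1, 0, 0, 0, 1, 0, 0, 4, 0, 0, 0, 1, 0, 0, 8, 0, 0, 0, 1, 0, 0, 12, 0, 0, 0, 1, 0, 0, 16, 0, 0, 0, 1, -4, 0, 18, 0, 0, 0, 1, -8, 0, 18, 0, 0, 0, 1, -12, 0, 18, 0, 0, 0, 1, -14, 0, 18, 0, 0, 0, 1, -14, 0, 18, 0, 0, 0])

```text
time_s: 18.95
ee_pos: [0.3648, -0.3331, 0.2556]
eef_rot: [3.14, 0.001, -0.001]
force: [0.1, -0.3, -0.0]
grip_width: 0.0006
```

Run:
```python
from w import *
im,d=viewer.camera("top"); f=viewer.camera_info("top"); Q=cloud(d,f)[0]
for y in (-.36,-.35,-.34,-.33,-.31,-.29,-.25): 
    S=box(Q,.495,.522,y-.004,y+.004,.02,.3); print(y,S[:,2].max().round(3) if len(S) else "-")
m=box(Q,.45,.57,-.16,-.03,.085,.115); print(rect(m),"mouldtop z",np.median(m[:,2]))
J=box(Q,.46,.56,-.128,-.085,.094,.105)
R=box(Q,.48,.58,.2,.43,.05,.1); print("round", rect(box(Q,.48,.58,.325,.39,.078,.09)))
s,_=viewer.camera("scene"); cv2.imwrite("pics/fin.png",np.vstack([cv2.resize(s[190:320,130:470],(780,298)),cv2.resize(im[190:300,100:520],(780,204))]))
```

```text
-0.36 0.082
-0.35 0.079
-0.34 0.081
-0.33 0.079
-0.31 0.078
-0.29 0.078
-0.25 0.077
(array([510.3, -84. ]), array([75.9, 66.4]), 88.2, 1237) mouldtop z 0.10171277081337232
round (array([526.3, 354.5]), array([49.5, 50.3]), 88.6, 516)
```

View pics/fin.png

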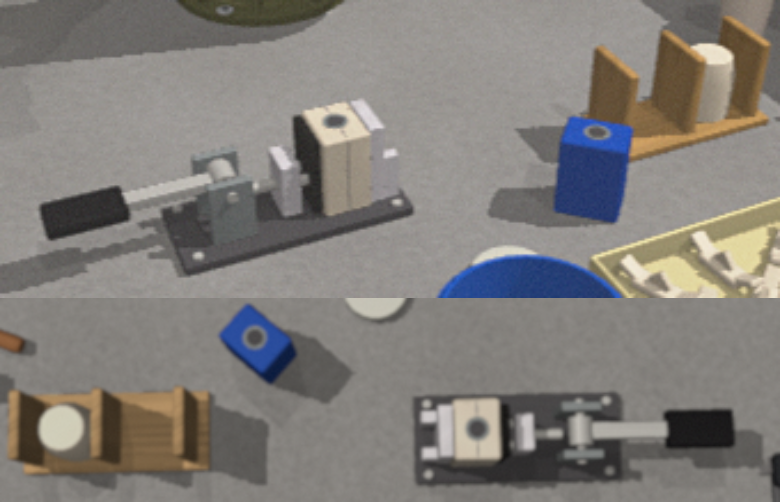

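Run:
```python
from w import *
im,d=viewer.camera("top"); Q=cloud(d,viewer.camera_info("top"))[0]
S=box(Q,.492,.524,-.365,-.29,.05,.12); k=np.polyfit(S[:,1]+.33,S[:,2],1); print("grip z",k[1].round(4),"slope rad",(-k[0]).round(3),len(S),np.median(S[:,2]))
S=box(Q,.50,.516,-.275,-.235,.05,.12); print("arm z",np.median(S[:,2]))
```

```text
grip z 0.0738 slope rad 0.011 575 0.073863756403828
arm z 0.07219526409105488
```

The grip height is 73.8 mm and its slope is about 0.01 rad, so the lever is fully down and stays there with nothing touching it.

```bash
python3 -c "
from station import ticket; print(ticket.hand_in())"
```

```text
the job is handed in; nothing more can be done
None
```

The mould is upright in the clamp with the lever latched down, and the job is handed in at about 19 s of the 61 s limit.

- **Moving the mould:** I took the white square-cornered mould from the rack by its large faces. I set it down on the table, regripped it by its 50 mm sides and stood it in the clamp bay, within about 1 mm of centred. Both set-downs were in small steps until the wrist force showed contact.
- **Pressing the lever:** I pressed it with shut fingers until it met its stop at about 74 mm, with 14.5 N on the tool.
- **Last checks:** After the arm withdrew, the lever stayed down by itself: grip top at 73.8 mm, slope about 0.01 rad. The mould stands upright against the fence with the pad on it, its top at about 102 mm. I did not touch the round mould (still in its slot) or the blue look-alike.
- **Disagreements:** The wrist camera read y about 1.7 mm higher than the robot's own pose in one view, well inside the 6 mm clearance on each side. A first lever reading of 77–82 mm used the highest points in the depth picture; a line fitted through all the points gave the 73.8 mm above.

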